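Shut the cylinder strap and hold the clamp bolt for the nut runner

TASK

The nut runner on the cylinder clamp is already turning, but the bolt only spins round with its nut. First press the clamp's hinged strap down over the cylinder until its spring catch snaps and keeps it shut by itself, then reach down into the narrow gap behind the bracket, grip the hexagonal bolt head between the fingers and hold it from turning while the runner drives the nut fully home. Finish still gripping the head, with the strap shut; leave the valve, the tub and the spanner where they lie.

Things in the scene. Friction and masses are not known exactly. Their poses are not given: they have to be found in the camera images.
- clamp: Fixed bench clamp on a grey base plate 12 mm thick (x -100 to 175, y -190 to 280 mm). Origin: bench level under the axis of the pale blue cylinder; y along the cylinder (open neck at -y), x across it, z up. The cylinder cannot move: 100 mm diameter, axis at x 0, z 70 mm, y -190 to 190 mm. Bracket and bolt stand on its +x side.
- bracket_hole (a point): Where the bolt passes the bracket, mid-plate; clamp x 112, y 0, z 107 mm; axes as the clamp's. Bracket: upright steel plate, clamp x 82 to 150, y -4 to 4 mm, top z 130 mm. Behind it (-y) stands a like plate, y -54 to -48 mm; the 44 mm gap between them, open at the top and both x ends, holds the bolt head. The nut runner (43 mm thick, its block up to z 134 mm) lies along the bolt on the +y side.
- hinge (a joint): Opening angle of the strap (rad): 0 = shut, starts at 0.75 to 1.05. The hinge is stiff and sprung open: some 2 N at the toe moves it down; in the last 0.08 rad the spring catch (dark post beyond the toe, top z 116 mm) adds 5 to 10 N, then snaps over and holds the strap at 0. Not caught, it rises to 0.2 or more.
- strap: Steel strap, 30 mm wide (y), 4 mm thick. Origin on the hinge pin at mid-width; axes those of the clamp when shut, turning about y as it opens (free end goes up and back towards the hinge). Upper face: quarter circle over the cylinder up to x 62, z 57.5 mm, then flat to the free end (toe) at x 196 mm. Under the toe a slotted ear drops over the bolt's shank between bracket and nut.
- toe (a point): Where to press: middle of the upper face of the strap's toe, 14 mm from its free end; in the strap's frame x 182, y 0, z 57.5 mm. Axes are the strap's: z is the outward normal of the upper face. Height 127.5 mm when the strap is shut.
- hinge_pin (a point): Middle of the strap's hinge pin, fixed on the clamp at x -62, y 21, z 70 mm; the pin lies along the clamp's y. Axes as the clamp's.
- head (a point): Centre of the bolt head, fixed: clamp x 112, y -13.5, z 107 mm; axes as the clamp's. The bolt lies along y; the head is in the gap on the -y side of the bracket. The cylinder's flank is 64 mm or more from the bolt axis down to z 85 mm.
- bolt_head: Hexagonal steel bolt head, 22 mm across flats, 12 mm long along the bolt (clamp y -19.5 to -7.5 mm; a 3 mm washer lies between it and the bracket); origin at its centre. At first it turns with nut and runner at about 1.5 rad/s. The runner stalls at 0.25 N m, so grip firmly (15 N or more); fingers closing along the clamp's x square the flats to them.
- nut_run (a joint): How far the nut has been turned on the bolt (rad): starts between 0 and 2.5 and stays there while the bolt spins freely with the nut; grows at about 1 rad/s while the head is held; 9 = fully home, where nut and runner stand still.
- pillar_valve: Bystander: cylinder valve lying on the bench, about 80 x 80 x 32 mm; origin at its underside.
- tub: Bystander: clear open tub 80 x 120 x 50 mm; origin under its centre.
- spanner: Bystander: open-ended spanner 170 mm long lying on the bench; origin at its underside.

How it is judged:
By the outcome, as a careful person would: the job done as asked, in the order asked, and still so for the second after the job is handed in, while the arm keeps its last pose, push and grip.
It also fails if it takes over 69 s, if anything falls off the work surface, if the arm or the gripper's body presses on something with over 40 N, if the wrist force passes 120 N, or if a joint passes its speed limit or range.

ROBOT

A 7-joint arm with a two-finger parallel gripper is mounted at the origin on the work surface. World frame = base frame: x ahead of the robot, y to its left, z up, the work surface at z = 0. Lengths are in mm, angles in degrees, forces in N, time in s.
With the tool pointing down it reaches from about 350 to 900 mm from the base axis. Payload 19.9 kg.
Tool frame: the origin (TCP) lies between the finger pads; the fingertips stand tip_reach ahead of it and the grasp point (between the pads) lies 3 mm ahead of it (tip_reach is the distance from the TCP to the fingertips, in mm); x points along the fingers, y is the direction in which the jaws open and shut, and the axes are right-handed (so a half turn about x gives the same grasp; the last joint's range is limited). The gripper opens to 85 mm and grips with 20 to 120 N. Pads are 22 mm wide; open, the fingers measure 114 mm over their backs; the gripper's body (76 mm by 85 mm) begins 54 mm behind the grasp point. The pads swing forward as they close: fully open they stand 13 mm farther back than shut.
Start: joints at [72.737, 23.915, -0.59, 92.452, 0.269, 63.638, -3.037], TCP at [160.552, -604.009, 253.26] pointing down, gripper open.
Joint ranges: [-161.28, 161.28], [-22.2, 115.67], [-73.04, 71.86], [3.21, 147.25], [-68.34, 248.33], [10.77, 114.83], [-161.83, 161.83]. Speed limits (degrees/s): [108.29, 108.29, 136.94, 136.94, 172.46, 172.46, 172.46].

INTERFACE

Orientations are given as [roll, pitch, yaw] about the fixed x, y, z axes, in that order (R = Rz(yaw) Ry(pitch) Rx(roll)).
In Python, from cell import * gives the robot as it stands. The module is installed in compiled form; this text tells all that it offers.
- The arm moves only by the shell command python3 -m handwheel 'ROWS'. ROWS is JSON, one flat list of numbers, 7 for each row, row after row: the turn, a rotation vector about the world's x, y, z in degrees, then the shift along the world's x, y, z in mm, then the closure, from 0 (fully open) to 1 (shut). A call has exactly 8 rows; each row is the pose to reach, as a shift and turn from the pose commanded when the call began; what a row does not reach only later rows make up. A row lasts 1/10 s, in which the tool goes at most 50 mm and 8.59 degrees, less where a joint would pass 70% of its speed; a pose out of reach is approached as far as the arm can. A call with a gripper value outside its range is refused whole. The fingers move at their own pace and stop on an object; the grip force is fixed at half the most. Time passes only in rows, so rows that repeat a pose let the fingers close, or fill a call up. It gives the time, the measured TCP pose, the force and the opening at its end, in the units of the state.
- state(): the state, without advancing time (a new reading comes with each control period).
- camera(name): name is "scene" or "top"; returns the picture (480x640x3 uint8, red, green, blue); there is no depth.
- camera_model(name): a dict with "fx", "fy", "cx", "cy" (pixels), "extrinsics" (4x4, takes a point from world to camera coordinates). Camera axes: x right, y up, looking along -z (the intrinsics and any distortion apply to the point x, -y, -z); pixel columns grow to the right and rows downward; lengths in mm; the calibration is good to about 2 mm. A picture is of the moment at which its call begins. camera_model takes no time and is no camera call.
- hand_in(): hands the job in, once; it reports no verdict.
The state is a dict: "time_s": time; "qpos": joint angles; "qd": joint speeds; "joint_torque": joint torques, N m; "tcp_pos": TCP position; "eef_rot": TCP orientation; "ft_force": force on the tool from outside, world axes, zero at the start; "wrist_torque": the same for the moment, N m; "gripper_width": opening from 0.0 (shut) to 1.0 (fully open).
Only numpy, scipy, OpenCV 4.12 (cv2) and the standard library are available. Lean on these libraries where they do the work, as an engineer would, in place of code of your own. Each camera call takes 0.05 s, during which the arm holds its last target.

## Working session

There is one attempt and no reset: what is moved stays moved. The work goes in short steps, Python scripts to look and compute and a shell command to move; the robot and the scene stay as the last step left them, time stands still between calls to the robot, and variables do not carry over. Pictures are saved under pics/ and viewed, and the job is handed in when it is done.

```bash
mkdir -p pics; python3 - <<'E'
from cell import *
import cv2
for n in("scene","top"):
    cv2.imwrite(f"pics/{n}0.png",camera(n)[:,:,::-1]); print(n,camera_model(n))
s=state(); print({k:s[k] for k in("time_s","tcp_pos","eef_rot","ft_force","gripper_width")}); print([k for k in dir() if not k.startswith('_')])
E
```

```text
scene {'fx': 542.7151677515812, 'fy': 542.7151677515812, 'cx': 311.48167001443886, 'cy': 234.98198420963155, 'extrinsics': array([[-5.99161005e-01,  8.00454257e-01, -1.67054861e-02,
         4.20752532e+02],
       [-6.40164991e-01, -4.66440657e-01,  6.10427635e-01,
         2.98964544e+02],
       [ 4.80827281e-01,  3.76438703e-01,  7.91895845e-01,
        -1.44535321e+03],
       [ 0.00000000e+00,  0.00000000e+00,  0.00000000e+00,
         1.00000000e+00]])}
top {'fx': 464.2490354604048, 'fy': 464.2490354604048, 'cx': 319.5778736349072, 'cy': 235.7414862415793, 'extrinsics': array([[ 2.64943677e-02, -9.99636176e-01,  5.05605219e-03,
        -7.21452886e+01],
       [ 9.93131396e-01,  2.68979106e-02,  1.13870684e-01,
        -6.41407221e+02],
       [-1.13965252e-01,  2.00439240e-03,  9.93482714e-01,
        -1.00213221e+03],
       [ 0.00000000e+00,  0.00000000e+00,  0.00000000e+00,
         1.00000000e+00]])}
{'time_s': 0.1, 'tcp_pos': array([ 160.48363127, -603.74880829,  252.73955675]), 'eef_rot': array([-85.86042307,  89.93756612, 109.02781938]), 'ft_force': array([-0.41337578,  0.25693882, -0.0243751 ]), 'gripper_width': 0.9984787987538306}
['PlanningError', 'camera', 'camera_model', 'cv2', 'hand_in', 'n', 's', 'state', 'tip_reach']
```

View pics/scene0.png

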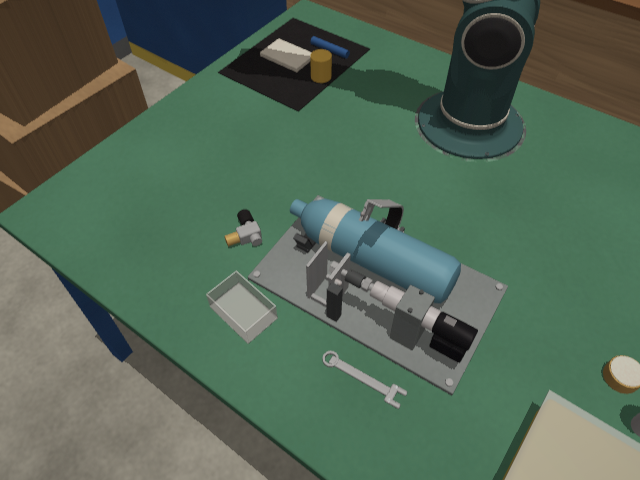

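View pics/top0.png

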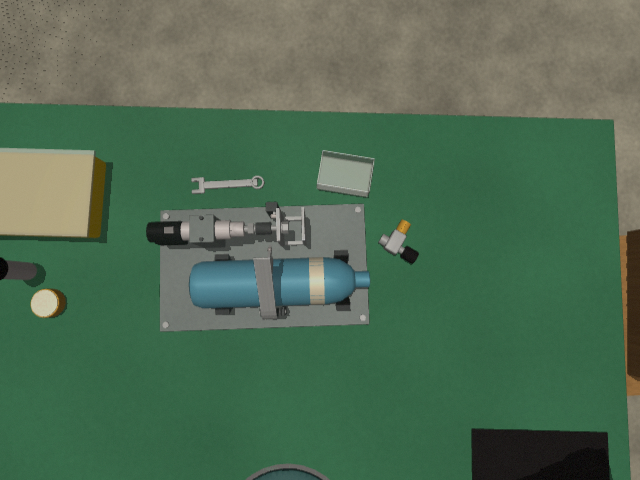

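The scene view shows the clamp on its grey plate near the middle, with the strap open over the cylinder and the bracket and runner on the far (+x) side. In the top view the plate corners are at about (161,209), (364,205), (368,324) and (161,331), so the clamp axes are close to the world axes. Next I'll zoom in.

```bash
python3 - <<'E'
import cv2
a=cv2.imread("pics/top0.png")[190:345,140:385]; cv2.imwrite("pics/topz.png",cv2.resize(a,None,fx=3.2,fy=3.2,interpolation=cv2.INTER_CUBIC))
a=cv2.imread("pics/scene0.png")[185:395,240:515]; cv2.imwrite("pics/scenez.png",cv2.resize(a,None,fx=2.8,fy=2.8,interpolation=cv2.INTER_CUBIC))
E
```

```text
(no output)
```

View pics/topz.png

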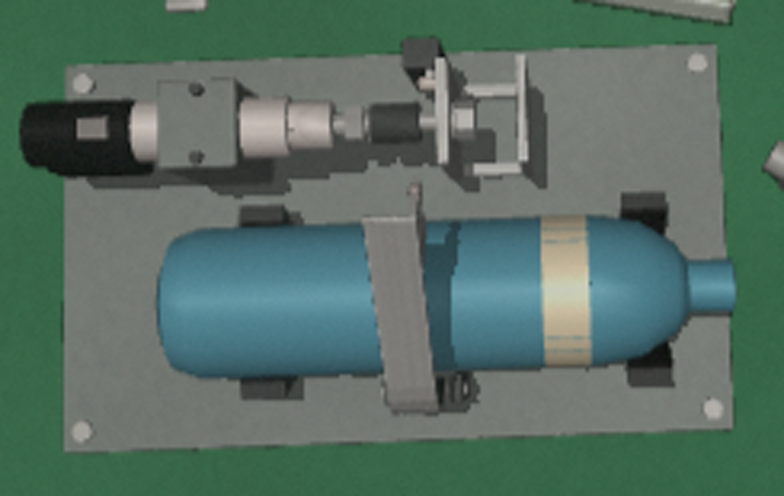

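View pics/scenez.png

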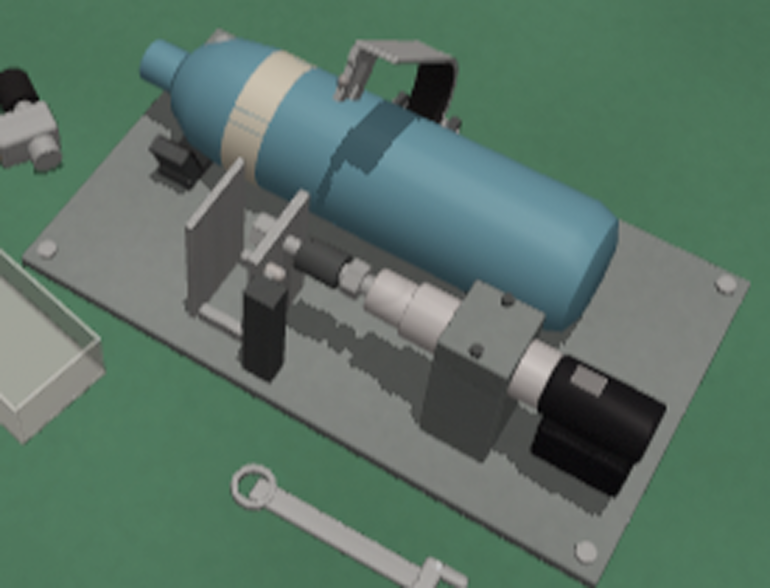

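```bash
cat > h.py <<'E'
import numpy as np
from cell import *
from scipy.optimize import least_squares
def proj(n,P):
    m=camera_model(n);P=np.atleast_2d(P);c=P@m["extrinsics"][:3,:3].T+m["extrinsics"][:3,3]
    return np.c_[m["cx"]+m["fx"]*c[:,0]/-c[:,2], m["cy"]+m["fy"]*(-c[:,1])/-c[:,2]]
def T(p,C):
    x,y,a=p;c,s=np.cos(a),np.sin(a);C=np.atleast_2d(C).astype(float)
    return np.c_[x+c*C[:,0]-s*C[:,1],y+s*C[:,0]+c*C[:,1],C[:,2]]
E
python3 - <<'E'
from h import *
t=lambda u,v:(140+(u)/3.2,190+v/3.2); s=lambda u,v:(240+u/2.8,185+v/2.8)
top=[((175,280,12),t(65,66)),((175,-190,12),t(717,45)),((-100,-190,12),t(733,430)),((-100,280,12),t(65,451)),
 ((150,0,130),t(442,57)),((82,0,130),t(442,163)),((150,-51,130),t(522,54)),((82,-51,130),t(522,162))]
sc=[((175,-190,12),s(22,262)),((175,280,12),s(597,584)),((-100,280,12),s(749,285)),((150,0,130),s(245,258)),((82,0,130),s(305,196)),((150,-51,130),s(189,225)),((82,-51,130),s(241,163))]
def f(p,w=(1,1)):
    return np.r_[w[0]*(proj("top",T(p,[a for a,_ in top]))-[b for _,b in top]).ravel(), w[1]*(proj("scene",T(p,[a for a,_ in sc]))-[b for _,b in sc]).ravel()]
for w in((1,1),(1,0),(0,1)):
    r=least_squares(f,[600,-100,0],args=(w,)); print(w,r.x[:2],np.degrees(r.x[2])); 
    if w==(1,1): print(r.fun.reshape(-1,2).round(1).tolist()); p=r.x
np.save("pose.npy",p)
# hinge angle: toe
tt=t(394,218)
for th in np.arange(.7,1.1,.05):
    def S(x,y,z):
        c,s_=np.cos(th),np.sin(th); return (-62+c*x-s_*z,21+y,70+s_*x+c*z)
    print(round(th,2),proj("top",T(p,[S(196,15,57.5),S(196,-15,57.5)])).round(1).tolist(),proj("scene",T(p,[S(196,15,57.5),S(196,-15,57.5)])).round(1).tolist(), T(p,S(182,0,57.5)).round())
print("meas top",t(363,217),t(420,214),"scene",s(425,55),s(357,42),)
print(tip_reach,T(p,[(112,-13.5,107),(120,21,127.5)]))
E
```

```text
(1, 1) [539.04874073  24.89315411] 3.4490651678148323
[[-0.7, -1.2], [-0.7, -1.2], [-0.2, -0.8], [-1.4, -0.1], [-1.1, -0.5], [-0.3, -0.7], [-1.2, -0.4], [-0.2, -1.2], [-1.5, -2.8], [-0.8, -0.2], [0.8, -1.8], [1.9, 0.5], [-0.4, -2.6], [-1.1, -0.1], [-0.2, -2.4]]
(1, 0) [537.44543643  23.38536637] 3.381765783196114
(0, 1) [541.27076475  26.40351459] 3.6235516246645223
0.7 [[252.9, 251.8], [269.7, 251.2]] [[377.7, 212.3], [362.8, 205.3]] [[578.  48. 231.]]
0.75 [[252.6, 256.4], [269.5, 255.8]] [[380.4, 207.1], [365.5, 200.2]] [[570.  48. 236.]]
0.8 [[252.3, 261.3], [269.3, 260.7]] [[383.1, 202.0], [368.2, 195.1]] [[561.  47. 241.]]
0.85 [[252.0, 266.3], [269.2, 265.8]] [[385.9, 197.0], [370.9, 190.1]] [[553.  47. 245.]]
0.9 [[251.8, 271.6], [269.0, 271.0]] [[388.6, 192.0], [373.7, 185.3]] [[544.  46. 248.]]
0.95 [[251.6, 277.1], [268.9, 276.5]] [[391.4, 187.2], [376.5, 180.5]] [[535.  46. 251.]]
1.0 [[251.4, 282.7], [268.9, 282.1]] [[394.3, 182.6], [379.3, 176.0]] [[526.  45. 254.]]
1.05 [[251.3, 288.5], [268.8, 287.9]] [[397.0, 178.1], [382.1, 171.6]] [[517.  45. 256.]]
1.1 [[251.2, 294.3], [268.8, 293.8]] [[399.8, 173.8], [384.9, 167.3]] [[507.  44. 258.]]
meas top (253.4375, 257.8125) (271.25, 256.875) scene (391.78571428571433, 204.64285714285714) (367.5, 200.0)
22.0 [[651.65804843  18.15566062 107.        ]
 [657.56799667  53.07445946 127.5       ]]
```

The strap angle comes out at about 0.76 rad and the clamp pose at about (538.5, 24.5, 3.4°). Next I'll work out the tool orientation and the waypoints.

```bash
python3 - <<'E'
from h import *
from scipy.spatial.transform import Rotation as R
s=state(); M=R.from_euler('xyz',s["eef_rot"],degrees=True).as_matrix(); print(M.round(3)); print(s["time_s"],s["tcp_pos"])
p=np.load("pose.npy")
for th in(.85,.8,.76,.7,.6,.5,.4,.3,.2,.1,0):
    c,s_=np.cos(th),np.sin(th); print(th,T(p,(-62+c*182-s_*57.5,21,70+s_*182+c*57.5)).round(1), T(p,(-62+c*196-s_*57.5,21,70+s_*196+c*57.5)).round(1))
E
```

```text
[[-0.     0.257 -0.966]
 [ 0.001 -0.966 -0.257]
 [-1.    -0.001  0.   ]]
0.1 [ 160.48363127 -603.74880829  252.73955675]
0.85 [[552.7  46.8 244.7]] [[561.9  47.3 255.2]]
0.8 [[561.3  47.3 240.6]] [[571.   47.9 250.7]]
0.76 [[568.   47.7 237.1]] [[578.2  48.3 246.7]]
0.7 [[577.9  48.3 231.2]] [[588.6  48.9 240.2]]
0.6 [[593.4  49.2 220.2]] [[605.   49.9 228.1]]
0.5 [[607.8  50.1 207.7]] [[620.1  50.8 214.4]]
0.4 [[620.9  50.9 193.8]] [[633.7  51.6 199.3]]
0.3 [[632.5  51.6 178.7]] [[645.8  52.4 182.9]]
0.2 [[642.5  52.2 162.5]] [[656.2  53.  165.3]]
0.1 [[650.9  52.7 145.4]] [[664.8  53.5 146.8]]
0 [[657.6  53.1 127.5]] [[671.5  53.9 127.5]]
```

```bash
python3 -m handwheel '[0,0,4.9,24,41,6,1, 0,0,9.8,48,82,12,1, 0,0,14.7,72,123,18,1, 0,0,19.6,96,164,24,1, 0,0,24.5,120,205,30,1, 0,0,29.4,144,246,36,1, 0,0,34.3,168,287,42,1, 0,0,39.2,192,328,48,1]'
python3 -m handwheel '[0,0,4.9,24,41,0,1, 0,0,9.8,48,82,0,1, 0,0,14.7,72,123,0,1, 0,0,19.6,96,164,0,1, 0,0,24.5,120,205,0,1, 0,0,29.4,144,246,0,1, 0,0,34.3,168,287,0,1, 0,0,39.3,190,324,0,1]'
```

```text
time_s: 0.9
tcp_pos: [353.0, -274.1, 301.5]
eef_rot: [-15.7, 90.0, -141.4]
ft_force: [1.5, -0.6, -0.9]
gripper_width: 0.003
time_s: 1.7
tcp_pos: [543.2, 50.0, 301.2]
eef_rot: [-144.8, 90.0, 128.8]
ft_force: [0.6, -2.0, 0.5]
gripper_width: 0.001
```

```bash
python3 - <<'E'
from h import *
a=camera("top")[170:350,150:400]; b=camera("scene")[120:360,230:510]
a=cv2.resize(a,None,fx=2.4,fy=2.4) if 0 else __import__('cv2').resize(a,(780,562))
import cv2
cv2.imwrite("pics/t1.png",a[:,:,::-1]); cv2.imwrite("pics/s1.png",cv2.resize(b,None,fx=2.5,fy=2.5)[:,:,::-1])
E
```

```text
(no output)
```

View pics/s1.png

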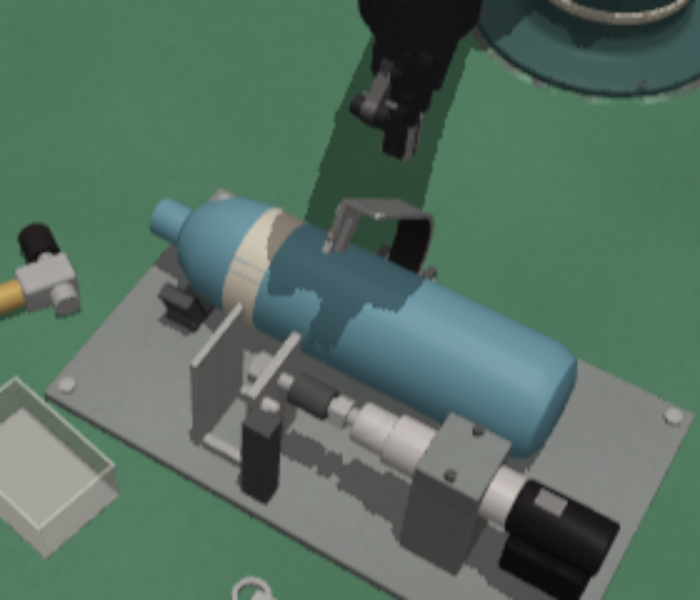

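View pics/t1.png

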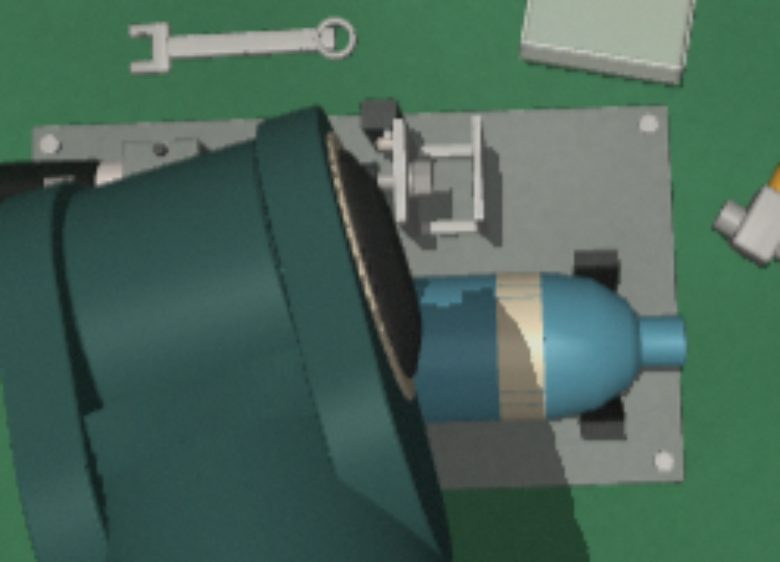

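The fingertip in the scene zoom is at about (400,155), above and slightly behind the open toe (edge at about (340–377, 200–215)). I'll start pressing along the toe's arc.

```bash
python3 -m handwheel '[0,0,0,5,-1,-20,1, 0,0,0,10,-1,-38,1, 0,0,0,14,-1,-45,1, 0,0,0,17,-1,-47,1, 0,0,0,21,-1,-48,1, 0,0,0,26,0,-51,1, 0,0,0,31,0,-55,1, 0,0,0,37,0,-59,1]'
python3 - <<'E'
from h import *
import cv2
b=camera("scene")[120:360,230:510]
cv2.imwrite("pics/s2.png",cv2.resize(b,None,fx=2.5,fy=2.5)[:,:,::-1]); print(state()["ft_force"],state()["tcp_pos"])
E
```

```text
time_s: 2.6
tcp_pos: [580.2, 48.1, 242.4]
eef_rot: [93.9, 89.9, 7.3]
ft_force: [-0.7, 1.7, 1.9]
gripper_width: -0.003
[ 0.50757734  0.00181924 -0.34911837] [580.61554681  47.96542005 241.56220329]
```

View pics/s2.png

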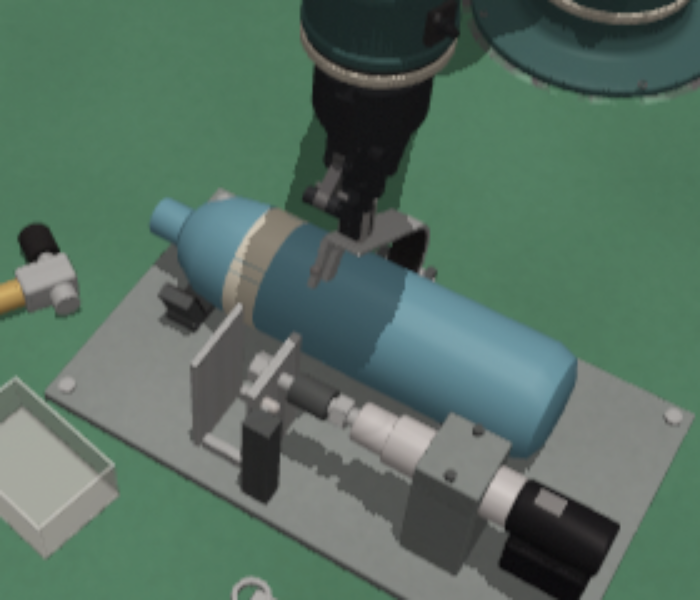

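The finger is on the strap's upper face near the toe (zoom ≈ (350,235)), and the strap is moving down. I'll continue along the arc.

```bash
python3 -m handwheel '[0,0,0,8,1,-6,1, 0,0,0,15,2,-12,1, 0,0,0,22,2,-19,1, 0,0,0,29,3,-26,1, 0,0,0,36,3,-33,1, 0,0,0,42,3,-41,1, 0,0,0,48,3,-49,1, 0,0,0,54,4,-58,1]'
python3 - <<'E'
from h import *
import cv2
b=camera("scene")[160:360,250:490]
cv2.imwrite("pics/s3.png",cv2.resize(b,None,fx=3,fy=3)[:,:,::-1]); print(state()["ft_force"],state()["tcp_pos"])
E
```

```text
time_s: 3.45
tcp_pos: [634.0, 51.8, 183.5]
eef_rot: [-56.0, 90.0, -142.6]
ft_force: [-0.7, -1.1, 0.6]
gripper_width: 0.002
[-0.80867503 -1.15468792 -0.60273054] [634.1735344   51.87002386 182.01612582]
```

View pics/s3.png

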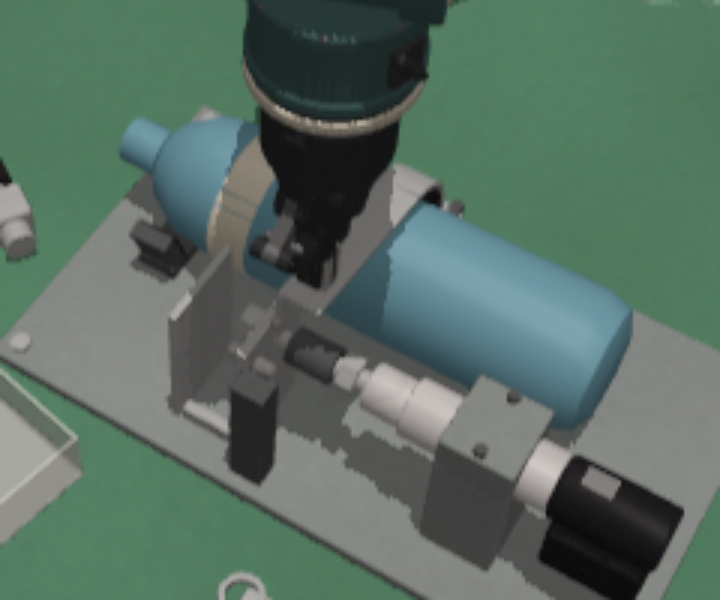

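```bash
python3 -m handwheel '[0,0,0,3,0,-5,1, 0,0,0,6,0,-10,1, 0,0,0,9,1,-15,1, 0,0,0,11,1,-20,1, 0,0,0,13,1,-24,1, 0,0,0,14,1,-28,1, 0,0,0,15,1,-31,1, 0,0,0,16,1,-34,1]'
python3 - <<'E'
from h import *
import cv2
b=camera("scene")[160:360,250:490]
cv2.imwrite("pics/s4.png",cv2.resize(b,None,fx=3,fy=3)[:,:,::-1]); print(state()["ft_force"],state()["tcp_pos"])
E
```

```text
time_s: 4.3
tcp_pos: [649.9, 53.2, 150.3]
eef_rot: [101.2, 90.0, 14.6]
ft_force: [1.2, 0.7, 1.6]
gripper_width: -0.002
[1.10261084 0.37972708 3.13109167] [649.89224895  53.12554443 149.83267594]
```

View pics/s4.png

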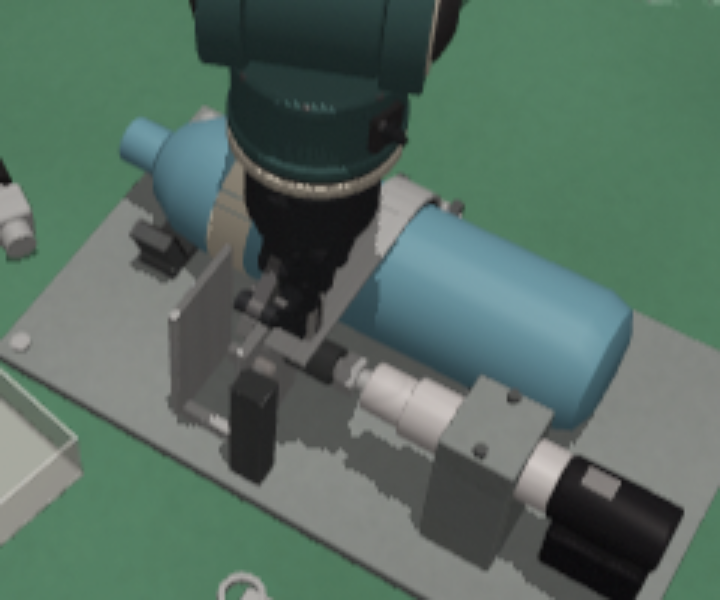

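```bash
python3 -m handwheel '[0,0,0,0,0,-1,1, 0,0,0,0,0,-2,1, 0,0,0,0,0,-3,1, 0,0,0,0,0,-4,1, 0,0,0,0,0,-4,1, 0,0,0,0,0,-5,1, 0,0,0,0,0,-5,1, 0,0,0,0,0,-5,1]'
python3 - <<'E'
from h import *
import cv2
b=camera("scene")[160:360,250:490]
cv2.imwrite("pics/s5.png",cv2.resize(b,None,fx=3,fy=3)[:,:,::-1]); print(state()["ft_force"],state()["tcp_pos"])
E
```

```text
time_s: 5.15
tcp_pos: [650.3, 53.2, 148.6]
eef_rot: [69.2, 89.8, -17.4]
ft_force: [-15.3, -4.1, 43.5]
gripper_width: 0.003
[-15.32000676  -3.26598338  44.78505047] [650.31536383  53.19226444 148.59392931]
```

View pics/s5.png

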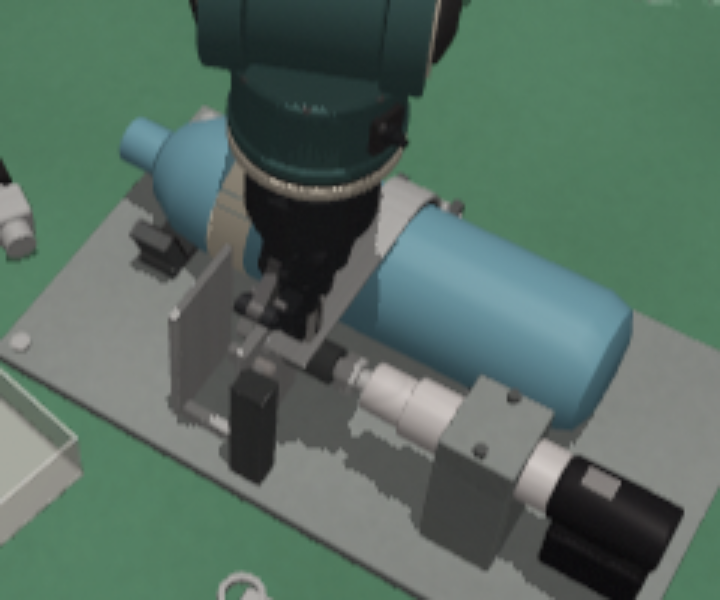

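The tip stopped at z ≈ 126.6 mm with about 44 N on it, so the strap is fully down. I'll release the push straight away and look.

```bash
python3 -m handwheel '[0,0,0,0,0,4,1, 0,0,0,0,0,10,1, 0,0,0,0,0,20,1, 0,0,0,0,0,30,1, 0,0,0,0,0,40,1, 0,0,0,0,-15,45,1, 0,0,0,0,-30,50,0.5, 0,0,0,0,-37,50,0.5]'
python3 - <<'E'
from h import *
import cv2
b=camera("scene")[160:360,250:490]
cv2.imwrite("pics/s6.png",cv2.resize(b,None,fx=3,fy=3)[:,:,::-1]); s=state();print(s["ft_force"],s["tcp_pos"],s["gripper_width"])
p=np.load("pose.npy")
for th in(0,.1,.2): 
    c,s_=np.cos(th),np.sin(th);print(th,[((proj("scene",T(p,(-62+c*196-s_*57.5,y,70+s_*196+c*57.5)))-[250,160])*3).round().tolist() for y in(6,36)])
E
```

```text
time_s: 6.0
tcp_pos: [649.8, 13.0, 195.7]
eef_rot: [22.7, 89.9, -64.0]
ft_force: [-0.0, 0.3, -0.6]
gripper_width: 0.328
[ 0.67881388 -1.19574062  0.44095341] [649.71378914  12.33010911 195.22283201] 0.41986229439157763
0 [[[260.0, 341.0]], [[302.0, 363.0]]]
0.1 [[[267.0, 316.0]], [[309.0, 338.0]]]
0.2 [[[275.0, 289.0]], [[318.0, 311.0]]]
```

View pics/s6.png

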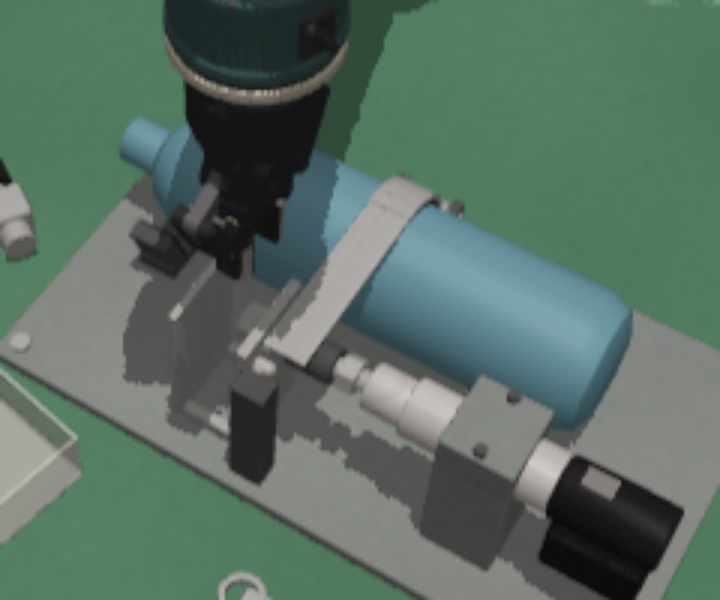

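The strap stays shut by itself: its free-end edge in the zoom is at (260,343)–(302,363), which matches the model at 0 rad. Next I'll go down to just above the gap and look.

```bash
python3 -m handwheel '[0,0,0,1,0,-5,0.5, 0,0,0,2,0,-12,0.5, 0,0,0,2,0,-20,0.5, 0,0,0,2,0,-28,0.5, 0,0,0,2,0,-34,0.5, 0,0,0,2,0,-36,0.5, 0,0,0,2,0,-36,0.5, 0,0,0,2,0,-36,0.5]'
python3 - <<'E'
from h import *
import cv2
from scipy.spatial.transform import Rotation as R
b=camera("scene")[180:340,260:460]
cv2.imwrite("pics/s7.png",cv2.resize(b,None,fx=3.7,fy=3.7,interpolation=2)[:,:,::-1]); 
cv2.imwrite("pics/t7.png",cv2.resize(camera("top")[180:340,180:380],None,fx=3.7,fy=3.7,interpolation=2)[:,:,::-1]); 
s=state();print(s["ft_force"],s["tcp_pos"],s["gripper_width"]);print(R.from_euler('xyz',s["eef_rot"],degrees=True).as_matrix().round(3))
E
```

```text
time_s: 6.85
tcp_pos: [651.7, 16.1, 159.5]
eef_rot: [82.6, 90.0, -4.0]
ft_force: [0.6, -0.5, 0.5]
gripper_width: 0.499
[ 0.17261381  0.3368226  -0.10933715] [651.71960687  16.01353234 159.62956988] 0.5003778404450862
[[ 0.     0.998  0.059]
 [-0.     0.059 -0.998]
 [-1.     0.     0.   ]]
```

View pics/s7.png

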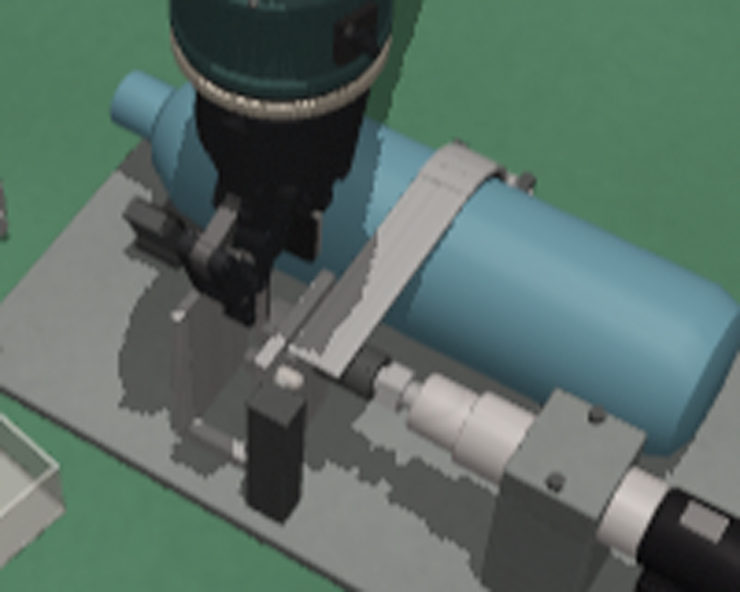

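View pics/t7.png

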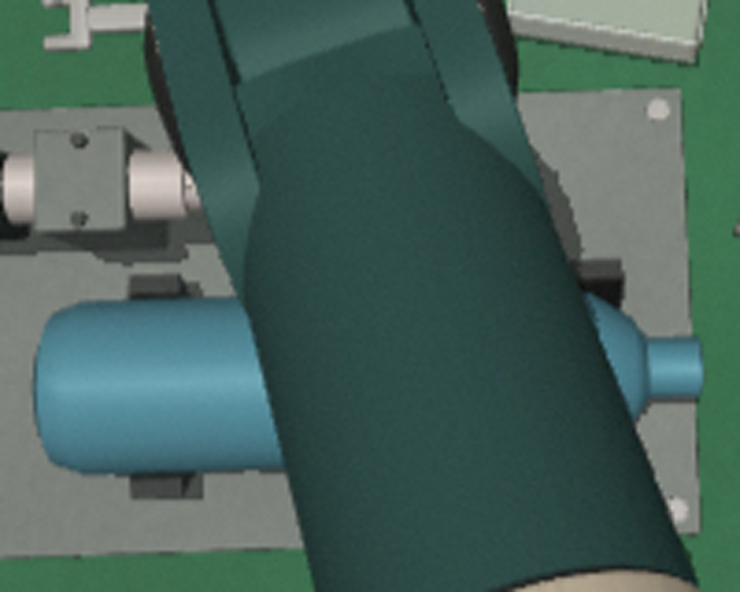

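```bash
python3 - <<'E'
from h import *
for dx in(21,33):
  for dy in(-11,11):
    for z in(138,142):
      print(dx,dy,z,((proj("scene",[(651.7+dx*.998-dy*.06,16+dx*.059+dy,z)])-[260,180])*3.7).round().tolist())
for p in (np.load("pose.npy"),):
  for c in [(150,-4,130),(150,4,130),(82,4,130),(150,-54,130),(150,-48,130),(189,15,116)]:
    print(c,((proj("scene",T(p,c))-[260,180])*3.7).round().tolist())
import cv2
b=camera("scene")[225:305,290:390]
cv2.imwrite("pics/s8.png",cv2.resize(b,None,fx=7.4,fy=7.4,interpolation=0)[:,:,::-1])
E
```

```text
21 -11 138 [[230.0, 304.0]]
21 -11 142 [[230.0, 300.0]]
21 11 138 [[267.0, 324.0]]
21 11 142 [[268.0, 319.0]]
33 -11 138 [[217.0, 321.0]]
33 -11 142 [[217.0, 316.0]]
33 11 138 [[255.0, 341.0]]
33 11 142 [[255.0, 336.0]]
(150, -4, 130) [[250.0, 358.0]]
(150, 4, 130) [[264.0, 365.0]]
(82, 4, 130) [[334.0, 271.0]]
(150, -54, 130) [[167.0, 313.0]]
(150, -48, 130) [[177.0, 318.0]]
(189, 15, 116) [[240.0, 447.0]]
```

View pics/s8.png

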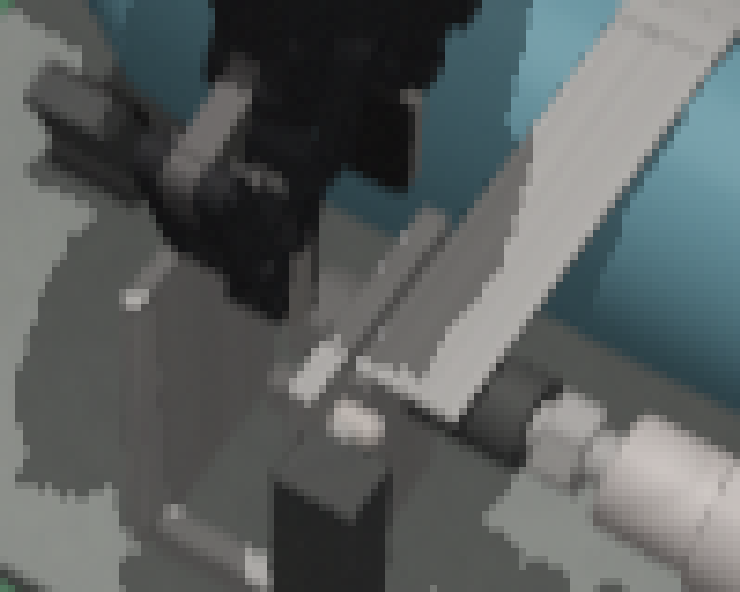

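The finger matches its projected position in the scene view (pad edge ≈ (267,317)), and the bracket appears about 1 px further towards +y. So I'll shift −3 mm in y and +1 mm in x, then enter the gap.

```bash
python3 -m handwheel '[0,0,0,1,-3,0,0.5, 0,0,0,1,-3,0,0.5, 0,0,0,1,-3,-5,0.5, 0,0,0,1,-3,-10,0.5, 0,0,0,1,-3,-15,0.5, 0,0,0,1,-3,-20,0.5, 0,0,0,1,-3,-24,0.5, 0,0,0,1,-3,-26,0.5]'
python3 - <<'E'
from h import *
import cv2
b=camera("scene")[215:305,290:390]
cv2.imwrite("pics/s9.png",cv2.resize(b,None,fx=6,fy=6,interpolation=0)[:,:,::-1])
s=state();print(s["ft_force"],s["tcp_pos"],s["gripper_width"])
E
```

```text
time_s: 7.8
tcp_pos: [652.4, 13.0, 132.7]
eef_rot: [-93.3, 90.0, -179.9]
ft_force: [-0.2, -0.7, 0.4]
gripper_width: 0.497
[ 0.67136332 -0.24680765 -0.84323426] [652.34114365  13.01061164 132.59559417] 0.5003391110342512
```

View pics/s9.png

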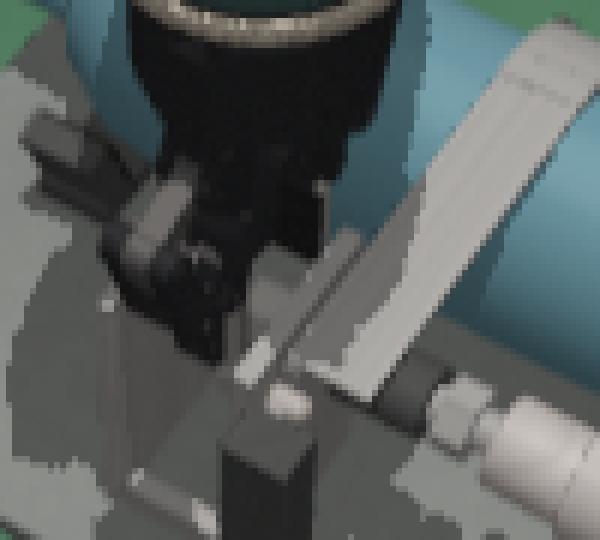

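The fingers are inside the gap, behind the bracket and clear of both plates, with no contact force. I'll go down to the head.

```bash
python3 -m handwheel '[0,0,0,0,0,-4,0.5, 0,0,0,0,0,-8,0.5, 0,0,0,0,0,-12,0.5, 0,0,0,0,0,-16,0.5, 0,0,0,0,0,-20,0.5, 0,0,0,0,0,-23,0.5, 0,0,0,0,0,-24,0.5, 0,0,0,0,0,-24,0.5]'
python3 - <<'E'
from h import *
s=state();print(s["ft_force"],s["tcp_pos"],s["gripper_width"])
E
```

```text
time_s: 8.65
tcp_pos: [652.5, 13.0, 109.1]
eef_rot: [-89.1, 90.0, -175.8]
ft_force: [0.3, 0.4, -0.7]
gripper_width: 0.501
[ 0.30568946  0.40167263 -0.72351114] [652.50672026  13.02915124 109.13983523] 0.5010804273088894
```

```bash
python3 -m handwheel '[0,0,0,0,0,0,0.65, 0,0,0,0,0,0,0.7, 0,0,0,0,0,0,0.75, 0,0,0,0,0,0,0.8, 0,0,0,0,0,0,1, 0,0,0,0,0,0,1, 0,0,0,0,0,0,1, 0,0,0,0,0,0,1]'
python3 - <<'E'
from h import *
import cv2
b=camera("scene")[215:305,290:390]
cv2.imwrite("pics/s10.png",cv2.resize(b,None,fx=6,fy=6,interpolation=0)[:,:,::-1])
s=state();print(s["ft_force"],s["wrist_torque"],s["tcp_pos"],s["gripper_width"])
E
```

```text
time_s: 9.45
tcp_pos: [653.0, 13.0, 109.7]
eef_rot: [86.3, 89.9, -0.3]
ft_force: [1.6, 0.2, 5.5]
gripper_width: 0.245
[ 1.39043784 -1.28164387  5.59239449] [-0.01946995 -0.4189852  -0.02883784] [652.97072576  12.9993046  109.70642945] 0.25368719036099857
```

View pics/s10.png

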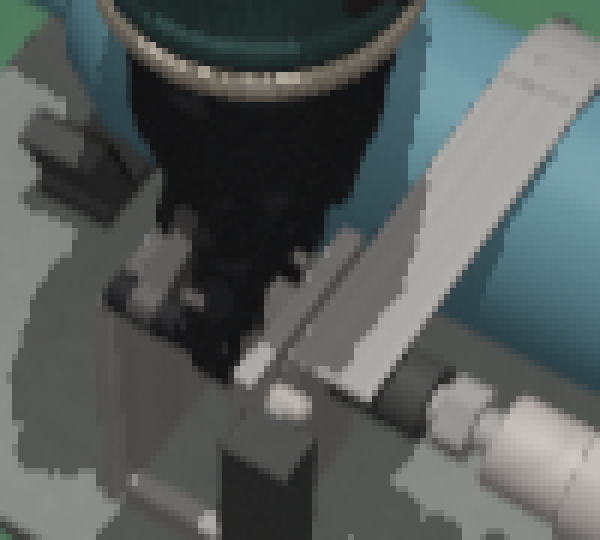

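The fingers stopped at 0.25 × 85 ≈ 21.5 mm, which fits the 22 mm flats, so the head is gripped. I'll hold while the runner drives the nut.

```bash
python3 -m handwheel '[0,0,0,0,0,0,1, 0,0,0,0,0,0,1, 0,0,0,0,0,0,1, 0,0,0,0,0,0,1, 0,0,0,0,0,0,1, 0,0,0,0,0,0,1, 0,0,0,0,0,0,1, 0,0,0,0,0,0,1]'
cat > m.py <<'E'
from h import *
import cv2,sys
b=camera("scene")[250:310,340:420]
cv2.imwrite(f"pics/n{sys.argv[1]}.png",b[:,:,::-1])
s=state();print(s["time_s"],s["ft_force"].round(1),s["wrist_torque"].round(2),s["tcp_pos"].round(1),s["gripper_width"].round(3))
E
python3 m.py 1
python3 -m handwheel '[0,0,0,0,0,0,1, 0,0,0,0,0,0,1, 0,0,0,0,0,0,1, 0,0,0,0,0,0,1, 0,0,0,0,0,0,1, 0,0,0,0,0,0,1, 0,0,0,0,0,0,1, 0,0,0,0,0,0,1]'
python3 m.py 2
python3 -m handwheel '[0,0,0,0,0,0,1, 0,0,0,0,0,0,1, 0,0,0,0,0,0,1, 0,0,0,0,0,0,1, 0,0,0,0,0,0,1, 0,0,0,0,0,0,1, 0,0,0,0,0,0,1, 0,0,0,0,0,0,1]'
python3 m.py 3; python3 - <<'E'
import cv2,numpy as np
cv2.imwrite("pics/nn.png",cv2.resize(np.hstack([cv2.imread(f"pics/n{i}.png") for i in(1,2,3)]),None,fx=3.3,fy=3.3,interpolation=0))
E
```

```text
time_s: 10.3
tcp_pos: [652.9, 13.0, 109.7]
eef_rot: [87.4, 89.9, 0.8]
ft_force: [0.5, -0.1, 5.0]
gripper_width: 0.244
time_s: 11.15
tcp_pos: [653.0, 13.0, 109.7]
eef_rot: [87.1, 89.9, 0.4]
ft_force: [1.4, 0.5, 5.8]
gripper_width: 0.245
time_s: 12.0
tcp_pos: [652.9, 13.0, 109.7]
eef_rot: [85.5, 89.9, -1.2]
ft_force: [0.5, -0.3, 5.8]
gripper_width: 0.247Traceback (most recent call last):
  File "m.py", line 5, in <module>
    s=state();print(s["time_s"],s["ft_force"].round(1),s["wrist_torque"].round(2),s["tcp_pos"].round(1),s["gripper_width"].round(3))
                                                                                                        ^^^^^^^^^^^^^^^^^^^^^^^^
AttributeError: 'float' object has no attribute 'round'
Traceback (most recent call last):
  File "m.py", line 5, in <module>
    s=state();print(s["time_s"],s["ft_force"].round(1),s["wrist_torque"].round(2),s["tcp_pos"].round(1),s["gripper_width"].round(3))
                                                                                                        ^^^^^^^^^^^^^^^^^^^^^^^^
AttributeError: 'float' object has no attribute 'round'
Traceback (most recent call last):
  File "m.py", line 5, in <module>
    s=state();print(s["time_s"],s["ft_force"].round(1),s["wrist_torque"].round(2),s["tcp_pos"].round(1),s["gripper_width"].round(3))
                                                                                                        ^^^^^^^^^^^^^^^^^^^^^^^^
AttributeError: 'float' object has no attribute 'round'
```

View pics/nn.png

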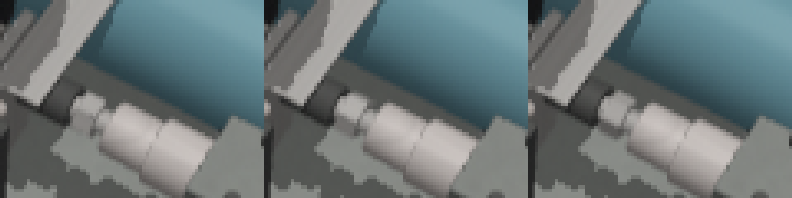

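The grip is steady at 0.245, and the hex on the runner shaft changes between frames, so it is turning. I'll keep holding.

```bash
sed -i 's/s\["gripper_width"\].round(3)/round(s["gripper_width"],3)/' m.py
python3 -m handwheel '[0,0,0,0,0,0,1, 0,0,0,0,0,0,1, 0,0,0,0,0,0,1, 0,0,0,0,0,0,1, 0,0,0,0,0,0,1, 0,0,0,0,0,0,1, 0,0,0,0,0,0,1, 0,0,0,0,0,0,1]' >/dev/null
python3 -m handwheel '[0,0,0,0,0,0,1, 0,0,0,0,0,0,1, 0,0,0,0,0,0,1, 0,0,0,0,0,0,1, 0,0,0,0,0,0,1, 0,0,0,0,0,0,1, 0,0,0,0,0,0,1, 0,0,0,0,0,0,1]' >/dev/null
python3 m.py 4
python3 -m handwheel '[0,0,0,0,0,0,1, 0,0,0,0,0,0,1, 0,0,0,0,0,0,1, 0,0,0,0,0,0,1, 0,0,0,0,0,0,1, 0,0,0,0,0,0,1, 0,0,0,0,0,0,1, 0,0,0,0,0,0,1]' >/dev/null
python3 -m handwheel '[0,0,0,0,0,0,1, 0,0,0,0,0,0,1, 0,0,0,0,0,0,1, 0,0,0,0,0,0,1, 0,0,0,0,0,0,1, 0,0,0,0,0,0,1, 0,0,0,0,0,0,1, 0,0,0,0,0,0,1]' >/dev/null
python3 m.py 5
python3 -m handwheel '[0,0,0,0,0,0,1, 0,0,0,0,0,0,1, 0,0,0,0,0,0,1, 0,0,0,0,0,0,1, 0,0,0,0,0,0,1, 0,0,0,0,0,0,1, 0,0,0,0,0,0,1, 0,0,0,0,0,0,1]' >/dev/null
python3 -m handwheel '[0,0,0,0,0,0,1, 0,0,0,0,0,0,1, 0,0,0,0,0,0,1, 0,0,0,0,0,0,1, 0,0,0,0,0,0,1, 0,0,0,0,0,0,1, 0,0,0,0,0,0,1, 0,0,0,0,0,0,1]' >/dev/null
python3 m.py 6
python3 -m handwheel '[0,0,0,0,0,0,1, 0,0,0,0,0,0,1, 0,0,0,0,0,0,1, 0,0,0,0,0,0,1, 0,0,0,0,0,0,1, 0,0,0,0,0,0,1, 0,0,0,0,0,0,1, 0,0,0,0,0,0,1]' >/dev/null
python3 -m handwheel '[0,0,0,0,0,0,1, 0,0,0,0,0,0,1, 0,0,0,0,0,0,1, 0,0,0,0,0,0,1, 0,0,0,0,0,0,1, 0,0,0,0,0,0,1, 0,0,0,0,0,0,1, 0,0,0,0,0,0,1]' >/dev/null
python3 m.py 7
python3 -m handwheel '[0,0,0,0,0,0,1, 0,0,0,0,0,0,1, 0,0,0,0,0,0,1, 0,0,0,0,0,0,1, 0,0,0,0,0,0,1, 0,0,0,0,0,0,1, 0,0,0,0,0,0,1, 0,0,0,0,0,0,1]' >/dev/null
python3 m.py 8
python3 -m handwheel '[0,0,0,0,0,0,1, 0,0,0,0,0,0,1, 0,0,0,0,0,0,1, 0,0,0,0,0,0,1, 0,0,0,0,0,0,1, 0,0,0,0,0,0,1, 0,0,0,0,0,0,1, 0,0,0,0,0,0,1]' >/dev/null
python3 m.py 9
python3 - <<'E'
import cv2,numpy as np
I=[cv2.imread(f"pics/n{i}.png") for i in range(1,10)]
print([round(float(np.abs(I[i+1][25:45,20:36].astype(float)-I[i][25:45,20:36]).mean()),2) for i in range(8)])
cv2.imwrite("pics/nn2.png",cv2.resize(np.vstack([np.hstack(I[3:6]),np.hstack(I[6:9])]),None,fx=3.3,fy=3.3,interpolation=0))
E
```

```text
13.7 [ 1.8 -0.3  5.3] [-0.03 -0.41 -0.02] [653.   13.  109.7] 0.244
15.35 [ 2.1 -0.9  5.9] [ 0.   -0.43  0.05] [653.   13.  109.7] 0.243
17.0 [ 2.  -0.2  5.8] [ 0.   -0.57 -0.06] [653.   13.  109.7] 0.244
18.65 [ 1.2 -0.1  5.8] [-0.03 -0.56 -0.06] [653.   13.  109.7] 0.244
19.5 [ 1.1 -0.5  5.3] [ 0.01 -0.61  0.02] [653.   13.  109.7] 0.251
20.35 [ 1.7 -0.1  5.7] [-0.   -0.5  -0.02] [653.   13.  109.7] 0.251
[4.84, 5.98, 6.93, 7.19, 7.44, 0.39, 0.28, 0.3]
```

View pics/nn2.png

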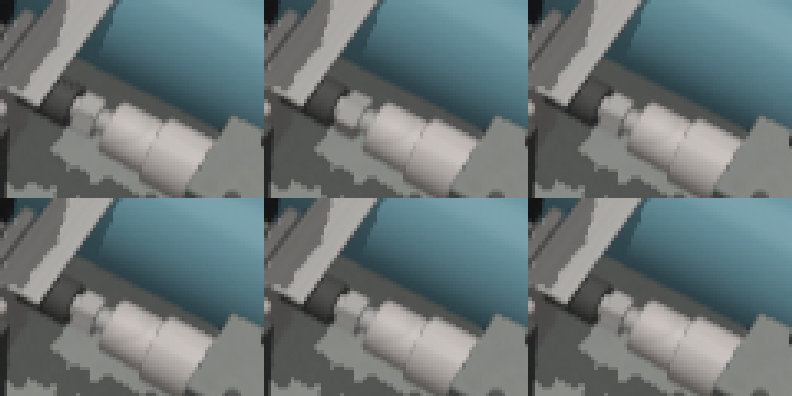

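From 17.0 s on, the runner's hex no longer moves (frame difference 0.3, against 5–7 before), and the wrist moment has risen and levelled off. That fits the nut being home. One last look at the whole scene before I hand in.

```bash
python3 - <<'E'
from h import *
import cv2
cv2.imwrite("pics/end.png",camera("scene")[:,:,::-1])
E
```

```text
(no output)
```

View pics/end.png

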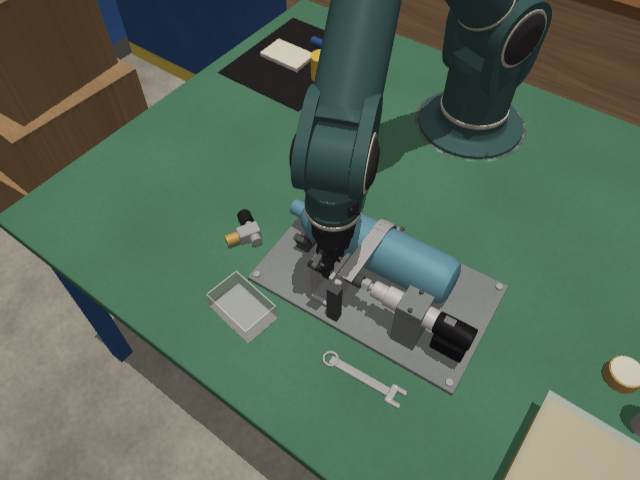

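The strap is shut, the fingers are in the gap on the head near (325,265), and the valve, tub and spanner are where they started. I'm handing in.

```bash
python3 -c "
from cell import *
print(hand_in())"
```

```text
the job is handed in; nothing more can be done
None
```

I pressed the strap shut until its catch held, then gripped the bolt head in the gap while the runner drove the nut home. I handed in at about 20.4 s with the head still gripped.

- **Strap:** After I lifted off, its free edge lay where the model puts a shut strap (0 rad), and it was still shut in the last picture.
- **Grip:** The fingers stayed at about 0.25 of full opening, about 21 mm on 22 mm flats. The tool pose held steady, with about 6 N outside force on it.
- **Nut:** The runner's hex turned from the grip at about 9.4 s until about 17 s. After that it stood still for more than 3 s and the wrist moment rose and levelled off. I take that as fully home, but nut rotation is not in the state, so the evidence is the pictures and the moment.
- **Bystanders:** The valve, tub and spanner had not moved.

**Push above 40 N:** at the bottom of the press the fingertips briefly pushed on the strap with about 45 N vertically (47 N in all). That is well under the 120 N wrist limit. It is over the 40 N figure set for the arm and gripper body, though only the fingertips were touching.

**Clamp position:** the two cameras disagreed by about 4 mm in x and 3 mm in y. I used a value between them, leaning towards the scene camera.

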